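# Hang a second solder reel on the sprung reel hook

## Robot

A 7-joint arm with a two-finger parallel gripper is mounted at the origin on the work surface; the furniture and walls round the work are solid. World frame = base frame: x ahead of the robot, y to its left, z up, the work surface at z = 0. Lengths are in mm, angles in rad, forces in N, time in s.
With the tool pointing down it reaches from about 400 to 875 mm from the base axis. Payload 4.4 kg.
Tool frame: the origin (TCP) lies at the very end of the fingers, on their centre line; the grasp point (between the pads) lies 19 mm behind it; y points along the fingers, x is the direction in which the jaws open and shut, and the axes are right-handed (so a half turn about y gives the same grasp; the last joint's range is limited). The gripper opens to 85 mm and grips with 20 to 120 N. Pads are 22 mm wide; open, the fingers measure 114 mm over their backs; the gripper's body (76 mm by 85 mm) begins 54 mm behind the grasp point. The pads swing forward as they close: fully open they stand 13 mm farther back than shut.
Start: joints at [-1.369, 0.628, 0.038, 1.517, -0.027, 0.996, -0.02], TCP at [171.972, 626.852, 231.313] pointing down, gripper open.
Joint ranges: [-3.06, 3.06], [-0.37, 2.12], [-1.25, 1.32], [0.18, 2.47], [-1.1, 4.24], [0.23, 1.98], [-2.94, 2.94]. Speed limits (rad/s): [2.57, 2.57, 3.14, 3.14, 3.14, 3.14, 3.14].

## Interface

Orientations are given as [roll, pitch, yaw] about the fixed x, y, z axes, in that order (R = Rz(yaw) Ry(pitch) Rx(roll)).
In Python, from cell import readout, eyes, finish_job gives the robot as it stands. The module is installed in compiled form; this text tells all that it offers.
- The arm moves only by the tool apply_moves, never from a script. Its argument "commands" is a list that holds one entry, the list of rows, each a list of 6 numbers: the shift along the tool's x, y, z in units of 0.04 m (1.0 is 0.04 m), then the turn, a rotation vector about the tool's x, y, z in units of 5 degrees (1.0 is 5 degrees). A call has 1 to 8 rows; each row shifts and turns the pose as measured when the row begins, along the tool's axes as they then stand; what a row does not reach is not made up. A row lasts 1/12 s, in which the tool goes at most 41.7 mm and 7.16 degrees, less where a joint would pass 70% of its speed; a pose out of reach is approached as far as the arm can. A call with a number of a shift or a turn outside -1 to 1 is refused whole. A call with a gripper value outside its range is refused whole. "claw" is the finger opening in mm, from 0 to 85.4, set as the call begins (left out, the last holds). The fingers move at their own pace and stop on an object; the grip force is fixed at half the most. Time passes only in rows, so rows that do not move let the fingers close. It gives the time, the measured TCP pose, the force and the opening at its end, in the units of the state.
- readout.read_state(): the state, without advancing time (a new reading comes with each control period).
- eyes.get_image(name): name is "scene" or "top" or "wrist"; returns a dict with "image" (400x640x3 uint8, red, green, blue), "mtx" (3x3 intrinsics, pixels), "rvec" (rotation vector, rad) and "tvec" (3), from world to camera coordinates, as OpenCV has them. Camera axes: x right, y down, z forward; pixel columns grow to the right and rows downward; lengths in mm; the calibration is good to about 2 mm. A picture is of the moment at which its call begins. There is no depth.
- finish_job(): hands the job in, once; it reports no verdict.
The state is a dict: "clock": time; "qpos": joint angles; "qd": joint speeds; "tau": joint torques, N m; "eef_pos": TCP position; "tool_rot": TCP orientation; "force": force on the tool from outside, world axes, zero at the start; "torque": the same for the moment, N m; "width": finger opening in mm.
Only numpy, scipy, OpenCV 4.12 (cv2) and the standard library are available. Lean on these libraries where they do the work, as an engineer would, in place of code of your own. Each camera call takes 0.05 s, during which the arm holds its last target. There are 200 camera calls.

## Task

Take the large solder reel from the cradle and hang it on the reel stand's hook, in front of the small reel that already hangs there. Push it on gently over the sprung keeper and on against the small reel and the brake disc, until the keeper springs up again in front of it (the flanges crack above 20 N); the small reel must stay on the hook. Then let go, and leave the other things on the bench where they are.

Things in the scene. Friction and masses are not known exactly. Their poses are not given: they have to be found in the camera images.
- large_reel_center (a point): centre of the large reel of solder wire (grey flanges, silver wire): a ring 56 mm in outer diameter with 12 flats, 24 mm wide, bore 24 mm right through, about 0.22 kg. It waits on its rim in the cradle. Its x axis runs along the level bore; at the start z points up, and two flats of the rim face +y and -y and can be gripped from above
- small_reel_center (a point): centre of the small solder reel: a ring 45 mm in outer diameter, 26 mm wide, bore 24 mm, about 0.12 kg. It hangs loose on the hook between keeper and brake disc and slides freely along it. Its x axis runs along its bore
- hook_seat (a point): point on the hook's axis at the keeper's shoulder, 112 mm above the bench. The hook is a level steel rod, 20 mm in diameter, that sticks out from the upright plate of a stand screwed to the bench, towards the robot's side. x points along the rod from its free end to the plate, z up. The plate's face is at x = 58.5 mm; it is 46 mm wide and ends 23 mm above the rod's axis
- hook_nose (a point): centre of the hook's free end, on the axis, at x = -42.5 mm in the frame of hook_seat (same axes). The rod tapers to 11 mm in diameter over its last 12 mm
- keeper (a joint): angle of the keeper, an 8 mm wide sprung catch in the rod's top: 0 up (shoulder 7 mm above the rod's top), about 0.27 pressed level with the rod. Its ramp begins 26 mm in front of the shoulder (towards the nose). A reel pushed on from the nose presses it down (2 to 6 N of push, and is lifted with about 5 N); it springs up by itself when the reel has passed the shoulder
- brake_face (a point): middle of the front face of the sprung dark brake disc (36 mm in diameter, on the rod in front of the plate), 48.5 mm behind the keeper's shoulder when relaxed. 3 N starts to move it, 9 N moves it 1.5 mm, 19 N 4 mm; there it stops hard. Both reels together are 50 mm wide, so it must go in 1.5 mm before the keeper can spring up; it then holds the reels against the shoulder
- keeper_head (a point): top of the keeper's shoulder end, 17 mm above the rod's axis when the keeper is up
- cradle_mid (a point): bottom line of the cradle's V, at its middle, 5 mm above the bench: a folded aluminium channel 76 mm long (along x) and 74 mm wide, its V sides rising at 30 degrees to 16 mm at 23 mm either side, fixed to the bench
- solder_spool: grey solder spool lying flat on the bench, 66x74x27 mm, origin under its middle; a bystander
- flux_tin: open round tin, 46 mm in diameter, 17 mm high, origin under its centre; a bystander
- tweezers_bent: steel tweezers lying on the bench, 14x126x8 mm, origin under the middle; a bystander
Things that resemble listed ones, but are neither listed nor needed, are in the scene too. Leave any purple or red look-alike of the part that bears large_reel_center alone.

How it is judged:
By the outcome, as a careful person would: the job done as asked, in the order asked, and still so for the second after the job is handed in, with the robot touching nothing.
It also fails if it takes over 72 s, if anything falls off the work surface, if the arm or the gripper's body presses on something with over 40 N, if the wrist force passes 120 N, or if a joint passes its speed limit or range.

## Working session

There is one attempt and no reset: what is moved stays moved. The work goes in short steps, Python scripts to look and compute and a tool call to move; the robot and the scene stay as the last step left them, time stands still between calls to the robot, and variables do not carry over. Pictures are saved under pics/ and viewed, about 8 in all and at most 12, crops included, and the job is handed in when it is done.

Besides the shell and the picture viewer there is one more tool, called after "Emit:" as name(argument=value, ...) on one line, values as JSON. apply_moves: Moves the arm, as the interface text tells. Shifts and turns lie within -1 to 1; 1 stands for 0.04 m of shift or 5 degrees of turn. Its arguments: {"type":"object","properties":{"commands":{"type":"array"},"claw":{"type":"number"}},"required":["commands"]}

```bash
mkdir -p pics; cat > h.py <<'E'
import numpy as np, cv2
from cell import readout, eyes, finish_job
from scipy.spatial.transform import Rotation as R
def snap(n,f):
    d=eyes.get_image(n); cv2.imwrite(f'pics/{f}.png',d['image'][:,:,::-1]); np.savez(f'pics/{f}.npz',m=d['mtx'],r=d['rvec'],t=d['tvec']); return d
def cal(f):
    z=np.load(f'pics/{f}.npz'); return z['m'],cv2.Rodrigues(z['r'])[0],z['t'].ravel()
def ray(f,u,v):
    m,r,t=cal(f); return -r.T@t, r.T@np.linalg.solve(m,[u,v,1.])
def onplane(f,u,v,z):
    c,d=ray(f,u,v); return c+d*(z-c[2])/d[2]
def tri(obs):
    A=np.zeros((3,3));b=np.zeros(3)
    for f,u,v in obs:
        c,d=ray(f,u,v); d/=np.linalg.norm(d); P=np.eye(3)-np.outer(d,d); A+=P;b+=P@c
    return np.linalg.solve(A,b)
def proj(f,p):
    m,r,t=cal(f); q=m@(r@np.array(p,float)+t); return q[:2]/q[2]
E
python3 - <<'E'
from h import *
for n in('scene','top','wrist'): snap(n,n+'0'); c,d=ray(n+'0',320,200); print(n,c,d)
s=readout.read_state(); print(s); print(R.from_euler('xyz',s['tool_rot']).as_matrix().round(3))
E
```

```text
scene [-86.65483346 549.13609411 630.06673191] [ 0.6533296  -0.56473495 -0.50457137]
top [ 370.2943744     4.9068785  1423.26717226] [ 0.14254751 -0.02170403 -0.98967771]
wrist [ 97.73366723 646.6015469  374.2252254 ] [ 0.2935255  -0.09418688 -0.95140601]
{'clock': 0.15, 'qpos': array([-1.36878482,  0.62911436,  0.03845348,  1.5181345 , -0.02700748,
        0.99627777, -0.01997148]), 'qd': array([ 0.00017536, -0.0027076 ,  0.00018481, -0.00345784, -0.00180064,
       -0.00053027, -0.00030472]), 'tau': array([ 1.05692612e-03, -5.63789248e+01,  1.22731403e+00, -1.93651038e+01,
        1.09812256e-02,  7.36803951e-03,  1.53690155e-05]), 'eef_pos': array([171.85023031, 626.39062546, 230.61414773]), 'tool_rot': array([-1.57079819e+00,  1.41618669e-03,  1.30300525e+00]), 'force': array([-0.38653274, -0.07515693, -0.85452562]), 'torque': array([ 0.02757995,  0.01632241, -0.00580706]), 'width': 85.46053965364611}
[[ 0.265 -0.    -0.964]
 [ 0.964 -0.001  0.265]
 [-0.001 -1.    -0.   ]]
```

View pics/scene0.png

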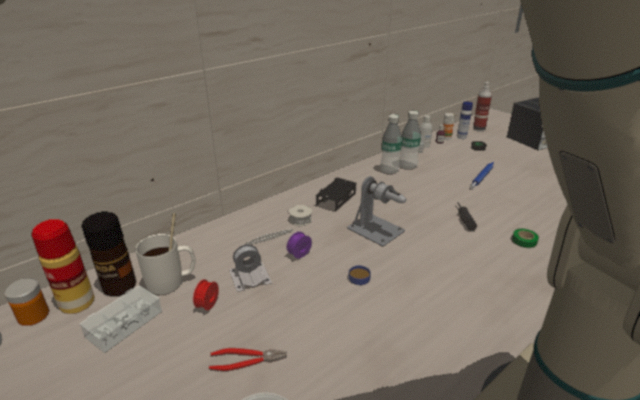

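View pics/top0.png

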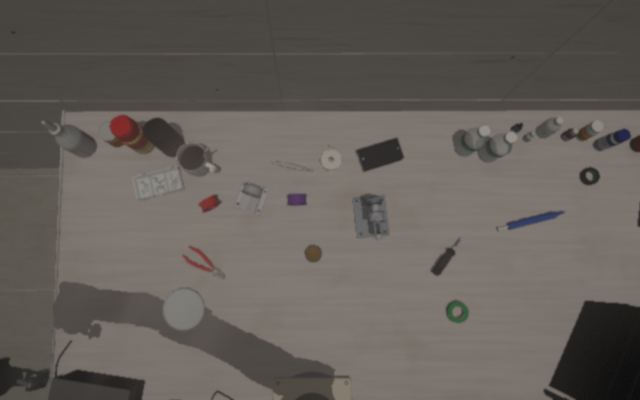

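Scene: the large reel in its cradle is at about (247,260), the stand with its hook at (380,205), nose to the lower right. In the top view they are at (252,190) and (375,212). Next I zoom in on both.

```bash
python3 - <<'E'
from h import *
s=cv2.imread('pics/scene0.png');t=cv2.imread('pics/top0.png')
def c(i,x,y,w,h,k): return cv2.resize(i[y:y+h,x:x+w],None,fx=k,fy=k,interpolation=cv2.INTER_CUBIC)
a=c(s,335,165,80,60,5);b=c(s,220,235,80,60,5);d=c(t,340,185,80,60,5);e=c(t,215,165,80,60,5)
o=np.vstack([np.hstack([a,b]),np.hstack([d,e])]); cv2.imwrite('pics/z0.png',cv2.convertScaleAbs(o,alpha=1.5))
for n,z in(('cradle',33),): print(onplane('top0',252,190,30))
print(onplane('top0',372,215,112),onplane('scene0',247,265,33))
E
```

```text
[599.01749936 159.64518797  30.        ]
[ 520.131069   -156.35450613  112.        ] [584.33138699 170.38604807  33.        ]
```

View pics/z0.png

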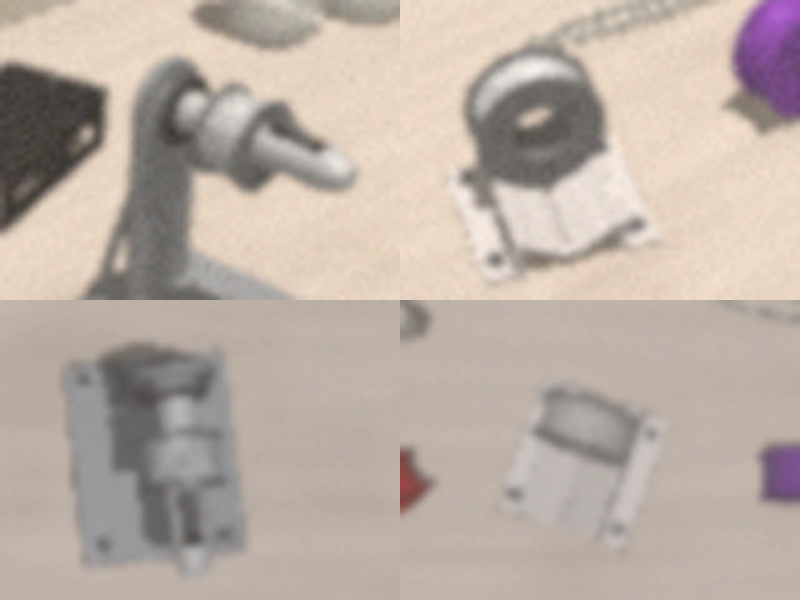

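Zoom: the hook runs up the top image with its nose at about (378.6,239). The cradle's long side is tilted about -21°, and the reel sits at its far end. I'll measure these and check the white disc near the path.

```bash
python3 - <<'E'
from h import *
# zoom->px
S=lambda x,y,ox,oy:(ox+x/5-.4,oy+y/5-.4)
nt=S(193,570-300,340,185); ns=S(343,172,335,165)
print('nose',tri([('top0',*nt),('scene0',*ns)]))
bt=S(178,378-300,340,185)
print('plate top z135',onplane('top0',*bt,135))
a=onplane('top0',*nt,112);print(a, onplane('top0',*S(176,395-300,340,185),122))
# reel top face corners in top: back(545,390)(640,410) front (537,430)(625,460)
for p in((545,390),(640,412),(536,432),(625,462)): print(onplane('top0',*S(p[0]-400,p[1]-300,215,165),50))
# cradle corners
for p in((505,508),(622,548),(660,420),(545,400)): print(onplane('top0',*S(p[0]-400,p[1]-300,215,165),3))
print('disc',onplane('top0',183,310,0),onplane('scene0',265,393,0),onplane('scene0',265,393,100))
E
```

```text
nose [ 460.77332553 -169.59972955  115.04263988]
plate top z135 [ 554.96980197 -162.33160375  135.        ]
[ 459.87267947 -170.89262908  112.        ] [ 548.10947769 -162.82147944  122.        ]
[615.98253345 180.29003087  50.        ]
[603.83842534 129.02936825  50.        ]
[593.08219288 184.77669757  50.        ]
[576.65539694 136.80338718  50.        ]
[558.15211112 207.41095079   3.        ]
[535.69186442 142.45712306   3.        ]
[607.29112518 122.1132209    3.        ]
[618.73910604 186.20715695   3.        ]
disc [276.81935948 344.58515027   0.        ] [328.58329957 307.06815723   0.        ] [262.67946558 345.48756975 100.        ]
```

View pics/wrist0.png

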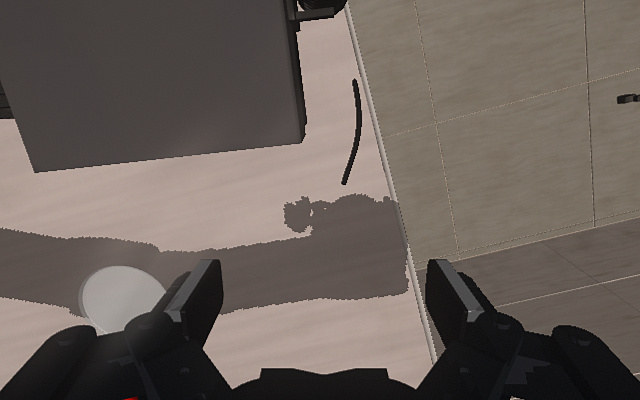

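Reel centre is about (597,158) with yaw about -18.5°. The disc is low and clear of the path. Moving above the cradle.

Emit:
apply_moves(commands=[[[-0.53,0,-0.82,0,0.3,0],[-0.53,0,-0.82,0,0.3,0],[-0.53,0,-0.82,0,0,0],[-0.53,0,-0.82,0,0,0],[-0.53,0,-0.82,0,0,0],[-0.53,0,-0.82,0,0,0],[-0.53,0,-0.82,0,0,0],[-0.53,0,-0.82,0,0,0]]])

```text
clock: 0.82
eef_pos: [366.8, 384.9, 225.5]
tool_rot: [-1.562, 0.001, 1.27]
force: [-0.2, -0.1, -0.5]
width: 85.7
```

Emit:
apply_moves(commands=[[[-0.53,0,-0.82,0,0,0],[-0.53,0,-0.82,0,0,0],[-0.53,0,-0.82,0,0,0],[-0.53,0,-0.82,0,0,0],[-0.53,0,-0.82,0,0,0],[-0.53,0,-0.82,0,0,0]]])

```text
clock: 1.32
eef_pos: [522.0, 194.5, 223.5]
tool_rot: [-1.561, 0.001, 1.271]
force: [0.2, 0.3, -0.3]
width: 85.3
```

```bash
python3 - <<'E'
from h import *
snap('wrist','w1'); s=readout.read_state(); print(s['eef_pos'],s['tool_rot'],s['qpos'])
print(proj('w1',[597,158,37]))
E
```

```text
[528.64712269 184.52203256 223.62726231] [-1.56900516  0.00567689  1.2592704 ] [-0.43485215  0.51042053  0.07044155  1.77883743 -0.04112241  0.8587916
  0.91293969]
[312.13075821 249.82597465]
```

View pics/w1.png

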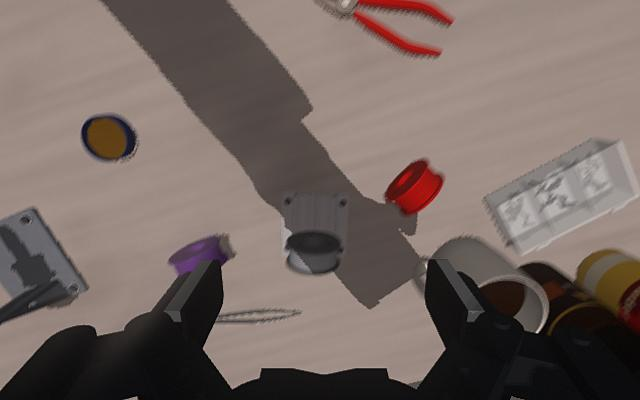

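The wrist view shows the reel at (315,250) in the cradle, nearly aligned but motion-blurred. Retaking it sharp and zoomed.

```bash
python3 - <<'E'
from h import *
snap('wrist','w1'); s=readout.read_state(); print(s['eef_pos'],s['tool_rot'])
i=cv2.imread('pics/w1.png')[180:290,250:390]; cv2.imwrite('pics/w1z.png',cv2.convertScaleAbs(cv2.resize(i,None,fx=5,fy=5,interpolation=cv2.INTER_CUBIC),alpha=1.8))
E
```

```text
[526.05499884 187.7423089  223.45235298] [-1.56620953  0.00470772  1.25874125]
```

View pics/w1z.png

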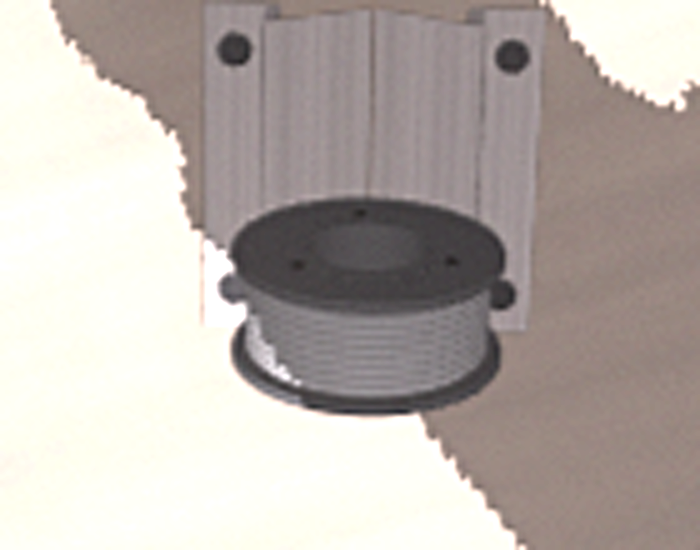

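```bash
python3 - <<'E'
from h import *
S=lambda x,y:(250+x/5-.4,180+y/5-.4)
a=onplane('w1',*S(372,12),5);b=onplane('w1',*S(368,195),5)
print(a,b,np.degrees(np.arctan2(*(b-a)[1::-1])))
for (p,q) in (((234,50),(512,57)),((234,50),(232,288)),((512,57),(502,295))):
    A=onplane('w1',*S(*p),2);B=onplane('w1',*S(*q),2);print(A,B,np.linalg.norm(B-A),np.degrees(np.arctan2(*(B-A)[1::-1])))
print('front face',onplane('w1',*S(368,251),37.3), onplane('w1',*S(231,255),37.3),onplane('w1',*S(506,258),37.3))
print('top back edge', onplane('w1',*S(365,400),37.3))
E
```

```text
[547.02280807 176.96169648   5.        ] [586.69848302 163.31111886   5.        ] -18.985987413342286
[546.7935252  145.43192949   2.        ] [566.70140152 202.6781863    2.        ] 60.60905426233063 70.82444305546787
[546.7935252  145.43192949   2.        ] [599.92464265 126.53019124   2.        ] 56.39318532199099 -19.58334425524697
[566.70140152 202.6781863    2.        ] [620.16354037 184.56220869   2.        ] 56.44810834391621 -18.71926904131707
front face [586.6690422  163.60273138  37.3       ] [579.03411333 136.65393818  37.3       ] [596.66864603 189.98745127  37.3       ]
top back edge [618.5952572  152.68278708  37.3       ]
```

Emit:
apply_moves(commands=[[[-0.06,0.5,-0.97,0,0.24,0],[-0.06,0.5,-0.97,0,0,0],[0,0.8,0,0,0,0],[0,0.8,0,0,0,0],[0,0,0,0,0,0],[0,0,0,0,0,0]]])

```text
clock: 1.92
eef_pos: [595.4, 158.9, 120.2]
tool_rot: [-1.57, 0.002, 1.23]
force: [0.3, 1.1, 0.1]
width: 85.7
```

```bash
cat >> h.py <<'E'
def go(target,yaw):
    """print tool-axis shift (mm) and turn units to reach target with tool -z at heading yaw(deg), upright"""
    s=readout.read_state(); M=R.from_euler('xyz',s['tool_rot']); d=M.inv().apply(np.array(target)-s['eef_pos'])
    c,n=np.cos(np.radians(yaw)),np.sin(np.radians(yaw))
    G=R.from_matrix(np.array([[-n,0,-c],[c,0,-n],[0,-1,0]])); 
    print('at',s['eef_pos'].round(1),'mm',d.round(1),'units',(d/40).round(3),'turn',(np.degrees((M.inv()*G).as_rotvec())/5).round(3),'F',s['force'].round(2),'w',round(s['width'],1),'t',s['clock'])
E
python3 -c "
from h import *
go([598.6,159.5,17],-19.1)"
```

```text
at [595.4 158.9 120.2] mm [  1.9 103.1  -2.9] units [ 0.047  2.579 -0.072] turn [-0.012 -0.085 -0.028] F [0.29 1.15 0.09] w 85.7 t 1.9167
```

Emit:
apply_moves(commands=[[[0.05,0.6,-0.07,0,-0.08,0],[0,0.6,0,0,0,0],[0,0.6,0,0,0,0],[0,0.5,0,0,0,0],[0,0.25,0,0,0,0],[0,0,0,0,0,0],[0,0,0,0,0,0]]])

```text
clock: 2.5
eef_pos: [603.9, 166.3, 27.2]
tool_rot: [-1.58, -0.008, 1.242]
force: [-0.0, -0.1, 0.1]
width: 85.6
```

```bash
python3 -c "
from h import *
go([598.6,159.5,17],-19.1)"
```

```text
at [603.9 166.3  27.2] mm [-8.2 10.1  2.9] units [-0.206  0.252  0.073] turn [0.11  0.054 0.09 ] F [-0.01 -0.15  0.08] w 85.6 t 2.5
```

Emit:
apply_moves(commands=[[[-0.2,0.1,0.07,0.1,0.05,0.09],[0,0,0,0,0,0],[0,0,0,0,0,0],[0,0,0,0,0,0]]])

```text
clock: 2.83
eef_pos: [601.1, 160.2, 28.4]
tool_rot: [-1.577, -0.004, 1.238]
force: [0.1, -0.2, 0.3]
width: 85.4
```

```bash
python3 -c "
from h import *
go([598.6,159.5,17],-19.1)"
```

```text
at [601.1 160.2  28.4] mm [-1.5 11.3  2.2] units [-0.039  0.284  0.055] turn [0.07  0.005 0.041] F [ 0.1  -0.22  0.34] w 85.4 t 2.8333
```

Emit:
apply_moves(commands=[[[-0.06,0.25,0.07,0.1,0,0.04],[0,0.15,0,0,0,0],[0,0,0,0,0,0]]])

```text
clock: 3.08
eef_pos: [598.8, 159.0, 12.8]
tool_rot: [-1.57, -0.002, 1.238]
force: [-0.0, 0.5, 0.2]
width: 85.2
```

```bash
python3 -c "
from h import *
go([598.6,159.5,17],-19.1)"
```

```text
at [598.8 159.   12.8] mm [ 0.4 -4.2  0.3] units [ 0.01  -0.106  0.008] turn [-0.008  0.002  0.021] F [-0.04  0.49  0.18] w 85.2 t 3.0833
```

Emit:
apply_moves(commands=[[[0,-0.12,0,0,0,0],[0,0,0,0,0,0],[0,0,0,0,0,0]]])

```text
clock: 3.33
eef_pos: [598.0, 158.6, 16.7]
tool_rot: [-1.568, -0.0, 1.237]
force: [-0.1, 0.2, -0.1]
width: 85.6
```

```bash
python3 -c "
from h import *
go([598.6,159.5,17],-19.1)"
```

```text
at [598.  158.6  16.7] mm [ 1.  -0.3 -0.3] units [ 0.025 -0.008 -0.007] turn [-0.03  -0.001  0.005] F [-0.1   0.19 -0.08] w 85.6 t 3.3333
```

Emit:
apply_moves(commands=[[[0.02,0,0,0,0,0],[0,0,0,0,0,0],[0,0,0,0,0,0],[0,0,0,0,0,0],[0,0,0,0,0,0],[0,0,0,0,0,0],[0,0,0,0,0,0],[0,0,0,0,0,0]]], claw=45)

```text
clock: 4.0
eef_pos: [598.9, 160.4, 17.6]
tool_rot: [-1.569, -0.002, 1.238]
force: [0.8, 0.3, 0.9]
width: 54.8
```

Emit:
apply_moves(commands=[[[0,0,0,0,0,0],[0,0,0,0,0,0],[0,0,0,0,0,0],[0,0,0,0,0,0]]])

```text
clock: 4.33
eef_pos: [598.9, 160.4, 17.6]
tool_rot: [-1.569, -0.002, 1.238]
force: [-0.1, -0.8, 0.9]
width: 54.7
```

```bash
python3 -c "
from h import *
go([598.6,159.5,17],-19.1)"
```

```text
at [598.9 160.4  17.6] mm [-1.   0.6  0. ] units [-0.025  0.015  0.   ] turn [-0.017  0.005  0.024] F [-0.14 -0.77  0.86] w 54.7 t 4.3333
```

Emit:
apply_moves(commands=[[[0,-0.4,0,0,0,0],[0,-0.9,0,0,0,0],[0,-0.9,0,0,0,0],[0,-0.9,0,0,0,0],[0,-0.6,0,0,0,0],[0,0,0,0,0,0]]])

```text
clock: 4.83
eef_pos: [595.0, 158.8, 166.1]
tool_rot: [-1.559, 0.006, 1.238]
force: [1.1, 0.2, -2.6]
width: 55.2
```

```bash
python3 -c "
from h import *
go([400,-176,180],5)"
```

```text
at [595.  158.8 166.1] mm [-380.2  -10.7   75. ] units [-9.505 -0.269  1.875] turn [-0.153 -4.816 -0.037] F [ 1.08  0.18 -2.59] w 55.2 t 4.8333
```

Emit:
apply_moves(commands=[[[-0.5,-0.05,0.3,-0.1,0,0],[-0.9,-0.05,0.3,0,0,0],[-0.9,0,0.2,0,0,0],[-0.9,0,0.2,0,0,0],[-0.9,0,0.2,0,-0.5,0],[-0.9,0,0.1,0,-0.8,0],[-0.9,0,0,0,-0.8,0],[-0.6,0,0,0,-0.8,0]]])

```text
clock: 5.5
eef_pos: [463.2, -70.9, 165.2]
tool_rot: [-1.561, -0.002, 1.518]
force: [0.0, 0.6, -3.1]
width: 54.8
```

```bash
python3 -c "
from h import *
go([400,-176,180],5)"
```

```text
at [463.2 -70.9 165.2] mm [-108.2  -14.4   57.7] units [-2.706 -0.361  1.442] turn [-0.107 -1.606  0.029] F [ 0.04  0.56 -3.08] w 54.8 t 5.5
```

Emit:
apply_moves(commands=[[[-0.9,-0.2,0,-0.1,-0.8,0],[-0.9,-0.5,0,0,-0.8,0],[-0.5,-0.9,0,0,0,0],[0,-0.9,0,0,0,0],[0,0,0,0,0,0],[0,0,0,0,0,0]]])

```text
clock: 6.0
eef_pos: [454.7, -175.9, 261.5]
tool_rot: [-1.554, -0.005, 1.654]
force: [-0.5, 0.4, -4.0]
width: 54.6
```

```bash
python3 - <<'E'
from h import *
go([400,-175,180],5)
snap('wrist','w2');snap('wrist','w2');snap('top','t2')
print(proj('w2',[460,-170,112]),proj('w2',[560,-162,112]))
o=cv2.resize(cv2.imread('pics/w2.png'),(800,500)); cv2.imwrite('pics/w2b.png',cv2.convertScaleAbs(o,alpha=1.6))
E
```

```text
at [ 454.7 -175.9  261.5] mm [ 5.  82.5 53.1] units [0.125 2.062 1.327] turn [-0.194 -0.045  0.055] F [-0.49  0.42 -4.  ] w 54.6 t 6.0
[329.20598066 188.97650795] [328.19343915 290.42229183]
```

View pics/w2b.png

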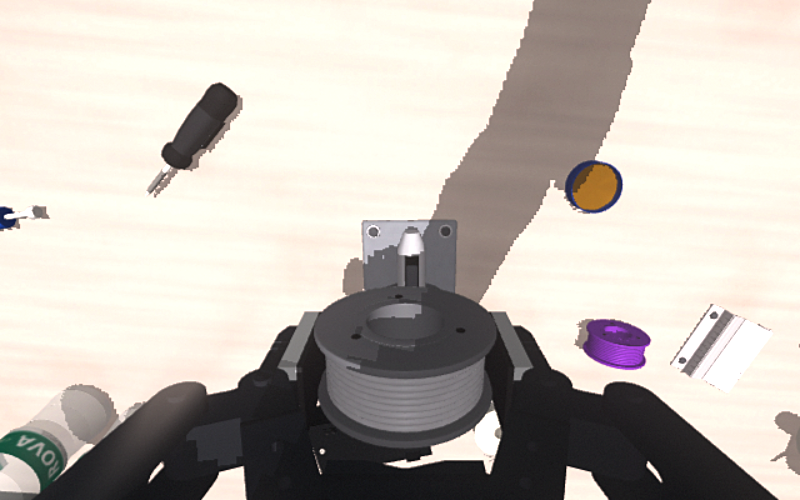

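The wrist view shows the reel held squarely. The hook nose is at (411,230)/1.25 and the rod runs straight down the image. Zooming in on the nose and the reel face.

```bash
python3 - <<'E'
from h import *
i=cv2.imread('pics/w2.png')[170:290,250:400]; cv2.imwrite('pics/w2z.png',cv2.convertScaleAbs(cv2.resize(i,None,fx=5,fy=5,interpolation=cv2.INTER_CUBIC),alpha=1.0))
E
```

```text
(no output)
```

View pics/w2z.png

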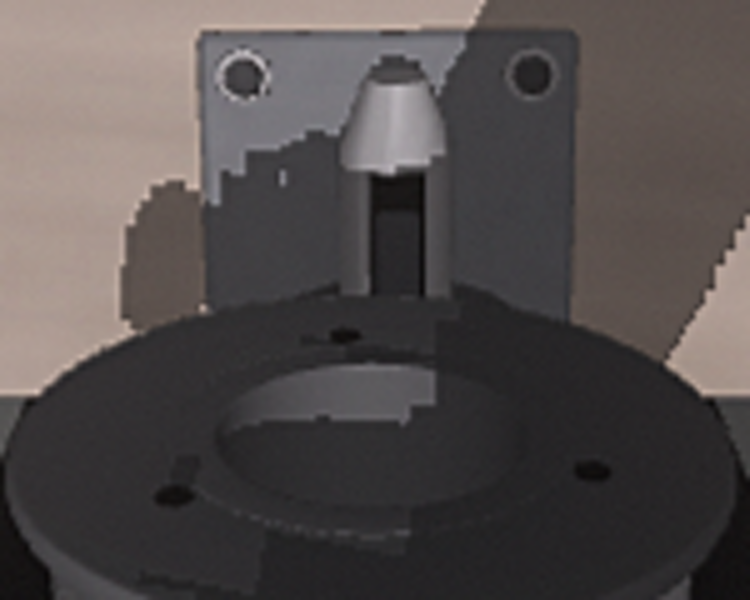

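```bash
python3 - <<'E'
from h import *
S=lambda x,y:(250+x/5-.4,170+y/5-.4)
s=readout.read_state(); print(s['eef_pos'],s['tool_rot'])
n=onplane('w2',*S(397,70),112);b=onplane('w2',*S(396,290),112)
print('nose',n,b,np.degrees(np.arctan2(*(b-n)[1::-1])))
# base plate edges z=? assume 6: left edge, right edge, front edge
P=[onplane('w2',*S(*p),6) for p in((200,32),(578,32),(205,300),(572,300))];print(np.array(P).round(1))
d=P[2]-P[0];e=P[3]-P[1];f=P[0]-P[1];print([np.degrees(np.arctan2(v[1],v[0])) for v in(d,e,f)])
M=R.from_euler('xyz',s['tool_rot'])
for dz in(16,18.6,21):
  q=onplane('w2',*S(371,450),s['eef_pos'][2]+dz);print('reel front face',q,M.inv().apply(q-s['eef_pos']))
E
```

```text
[ 454.52043504 -173.87042189  260.31961002] [-1.55168099 -0.00652693  1.65717569]
nose [ 455.1918066 -170.6111542  112.       ] [ 496.00131353 -167.13843771  112.        ] 4.86391082939164
[[ 476.6 -213.2    6. ]
 [ 469.2 -124.7    6. ]
 [ 544.  -208.1    6. ]
 [ 536.4 -118.2    6. ]]
[np.float64(4.331855355928722), np.float64(5.544403159036769), np.float64(-85.17406820656757)]
reel front face [ 445.97983562 -176.53318104  276.31961002] [ -1.81154596 -15.84221069   9.04294124]
reel front face [ 444.68098099 -176.6534336   278.91961002] [ -1.80232534 -18.41679862  10.39678614]
reel front face [ 443.48203826 -176.76443596  281.31961002] [ -1.793814   -20.79334132  11.64648912]
```

Emit:
apply_moves(commands=[[[0,0,0.6,-0.2,0,0.05],[0,0.2,0.55,0,0,0],[0.1,0.8,0,0,0,0],[0,0.9,0,0,0,0],[0,0.9,0,0,0,0],[0,0.7,0,0,0,0],[0,0.3,0,0,0,0],[0,0,0,0,0,0]]])

```text
clock: 6.82
eef_pos: [402.3, -162.8, 95.5]
tool_rot: [-1.56, -0.011, 1.673]
force: [-0.1, 0.6, -1.4]
width: 55.1
```

```bash
python3 -c "
from h import *
go([410,-173.3,92.5],4.9)"
```

```text
at [ 402.3 -162.8   95.5] mm [-11.3   2.8  -6.6] units [-0.282  0.07  -0.166] turn [-0.13   0.194  0.125] F [-0.06  0.59 -1.36] w 55.1 t 6.8167
```

Emit:
apply_moves(commands=[[[-0.25,0.05,-0.05,-0.13,0.19,0.12],[0,0,0,0,0,0],[0,0,0,0,0,0]]])

```text
clock: 7.07
eef_pos: [404.5, -170.9, 91.8]
tool_rot: [-1.567, -0.002, 1.659]
force: [0.1, 0.9, -1.1]
width: 54.9
```

```bash
python3 -c "
from h import *
go([410,-173.3,92.5],4.9)"
```

```text
at [ 404.5 -170.9   91.8] mm [-2.9 -0.7 -5.3] units [-0.072 -0.018 -0.133] turn [-0.039  0.03   0.026] F [ 0.13  0.91 -1.13] w 54.9 t 7.0667
```

Emit:
apply_moves(commands=[[[-0.08,0,-0.1,-0.04,0.03,0.03],[0,0,0,0,0,0],[0,0,0,0,0,0]]])

```text
clock: 7.32
eef_pos: [411.0, -174.8, 94.0]
tool_rot: [-1.576, 0.003, 1.656]
force: [1.0, 0.2, -1.8]
width: 55.0
```

```bash
python3 - <<'E'
from h import *
snap('scene','s3');snap('top','t3')
go([410,-173.3,92.5],4.9)
s=cv2.imread('pics/s3.png');t=cv2.imread('pics/t3.png')
def c(i,x,y,w,h,k): return cv2.resize(i[y:y+h,x:x+w],None,fx=k,fy=k,interpolation=cv2.INTER_CUBIC)
cv2.imwrite('pics/z3.png',cv2.convertScaleAbs(np.hstack([c(s,350,160,80,70,5),c(t,340,190,80,70,5)]),alpha=1.5))
E
```

```text
at [ 411.2 -174.8   94. ] mm [1.6 1.5 1.1] units [0.041 0.037 0.027] turn [ 0.065 -0.007 -0.035] F [-0.98  0.11 -2.13] w 55.2 t 7.4167
```

View pics/z3.png

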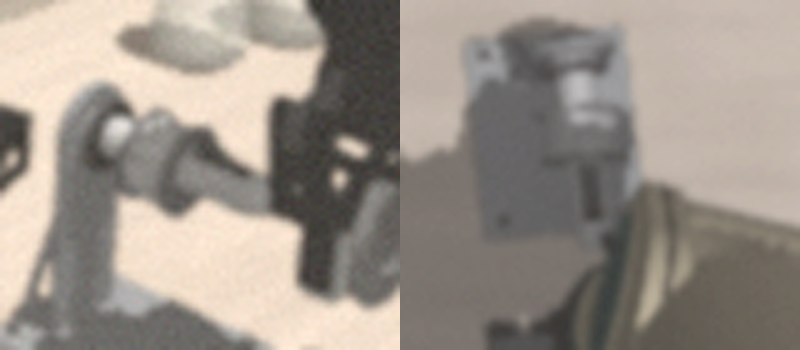

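Both views look plausibly aligned: the hook nose at left-image (275,185) points into the held reel, and the top view is partly hidden by the arm. I'll insert by small steps, watching force.

Emit:
apply_moves(commands=[[[0.04,0.04,-0.2,0.06,0,-0.03],[0,0,-0.3,0,0,0],[0,0,-0.2,0,0,0],[0,0,0,0,0,0],[0,0,0,0,0,0]]])

```text
clock: 7.83
eef_pos: [441.8, -170.2, 93.1]
tool_rot: [-1.572, 0.0, 1.656]
force: [-1.1, 0.6, -2.5]
width: 54.9
```

```bash
cat >> h.py <<'E'
N=np.array([455.2,-169.5,112]);A=np.array([np.cos(np.radians(4.9)),np.sin(np.radians(4.9)),0])
def ax(s_):
    """TCP target with reel centre at s_ mm along the hook_seat frame"""
    p=N+A*(42.5+s_); p[2]=92.5; s=readout.read_state()['eef_pos']; print('s now',round((s-N)@A-42.5,1)); go(p,4.9)
E
python3 -c "
from h import *
ax(-50)"
```

```text
s now -55.9
at [ 441.8 -170.2   93.1] mm [-0.4  0.6 -5.9] units [-0.01   0.015 -0.147] turn [ 0.015 -0.007 -0.003] F [-1.12  0.56 -2.46] w 54.9 t 7.8333
```

Well aligned. Onto the nose next, in small steps.

Emit:
apply_moves(commands=[[[0,0,-0.15,0,0,0],[0,0,-0.1,0,0,0],[0,0,-0.1,0,0,0],[0,0,0,0,0,0]]])

```text
clock: 8.17
eef_pos: [456.1, -168.7, 92.8]
tool_rot: [-1.571, -0.0, 1.656]
force: [1.4, 0.5, -1.6]
width: 55.1
```

```bash
python3 -c "
from h import *
ax(-38)"
```

```text
s now -41.5
at [ 456.1 -168.7   92.8] mm [-0.7  0.3 -3.5] units [-0.018  0.009 -0.087] turn [-0.001 -0.008  0.003] F [ 1.36  0.53 -1.65] w 55.1 t 8.1667
```

Emit:
apply_moves(commands=[[[0,0,-0.08,0,0,0],[0,0,-0.06,0,0,0],[0,0,0,0,0,0]]])

```text
clock: 8.42
eef_pos: [461.8, -168.2, 92.7]
tool_rot: [-1.57, -0.0, 1.655]
force: [0.3, 0.5, -2.5]
width: 54.8
```

```bash
python3 -c "
from h import *
ax(-30)"
```

```text
s now -35.8
at [ 461.8 -168.2   92.7] mm [-0.7  0.2 -5.8] units [-0.018  0.005 -0.145] turn [-0.011 -0.012  0.005] F [ 0.27  0.5  -2.47] w 54.8 t 8.4167
```

Emit:
apply_moves(commands=[[[0,0,-0.08,0,0,0],[0,0,-0.06,0,0,0],[0,0,-0.04,0,0,0],[0,0,0,0,0,0]]])

```text
clock: 8.75
eef_pos: [469.4, -167.6, 92.6]
tool_rot: [-1.569, -0.001, 1.655]
force: [-0.3, 0.2, -1.9]
width: 54.9
```

```bash
python3 -c "
from h import *
ax(-25)"
```

```text
s now -28.2
at [ 469.4 -167.6   92.6] mm [-0.6  0.1 -3.2] units [-0.016  0.003 -0.081] turn [-0.018 -0.016  0.007] F [-0.35  0.19 -1.87] w 54.9 t 8.75
```

Emit:
apply_moves(commands=[[[0,0,-0.08,0,0,0],[0,0,-0.06,0,0,0],[0,0,0,0,0,0]]])

```text
clock: 9.0
eef_pos: [474.1, -167.6, 92.7]
tool_rot: [-1.567, -0.0, 1.654]
force: [1.2, -0.2, -0.4]
width: 55.1
```

Emit:
apply_moves(commands=[[[0,0,-0.08,0,0,0],[0,0,-0.06,0,0,0],[0,0,0,0,0,0]]])

```text
clock: 9.25
eef_pos: [477.8, -167.7, 92.8]
tool_rot: [-1.563, -0.001, 1.653]
force: [-0.6, -1.2, 2.1]
width: 55.1
```

```bash
python3 -c "
from h import *
ax(-10)"
```

```text
s now -19.8
at [ 477.8 -167.7   92.8] mm [ 0.2  0.2 -9.8] units [ 0.006  0.004 -0.245] turn [-0.094 -0.039  0.007] F [-0.58 -1.15  2.07] w 55.1 t 9.25
```

Keeper is engaging (about 4 N of lift, as expected). Continuing.

Emit:
apply_moves(commands=[[[0,0,-0.1,-0.08,-0.04,0],[0,0,-0.08,0,0,0],[0,0,0,0,0,0]]])

```text
clock: 9.5
eef_pos: [484.6, -167.4, 92.8]
tool_rot: [-1.569, -0.001, 1.656]
force: [-1.4, -0.8, 1.4]
width: 55.0
```

Emit:
apply_moves(commands=[[[0,0,-0.1,0,0,0],[0,0,-0.08,0,0,0],[0,0,0,0,0,0]]])

```text
clock: 9.75
eef_pos: [492.8, -166.8, 93.0]
tool_rot: [-1.569, -0.0, 1.656]
force: [-1.4, -1.2, 1.1]
width: 54.9
```

```bash
python3 -c "
from h import *
ax(0)"
```

```text
s now -4.9
at [ 492.8 -166.8   93. ] mm [ 0.5  0.5 -4.9] units [ 0.012  0.012 -0.121] turn [-0.02  -0.002  0.005] F [-1.42 -1.23  1.1 ] w 54.9 t 9.75
```

Emit:
apply_moves(commands=[[[0,0,-0.1,0,0,0],[0,0,-0.08,0,0,0],[0,0,0,0,0,0]]])

```text
clock: 10.0
eef_pos: [500.9, -166.1, 93.0]
tool_rot: [-1.569, -0.0, 1.656]
force: [-2.1, -0.8, 0.8]
width: 55.0
```

Emit:
apply_moves(commands=[[[0,0,-0.06,0,0,0],[0,0,0,0,0,0]]])

```text
clock: 10.17
eef_pos: [503.9, -165.9, 93.0]
tool_rot: [-1.57, -0.0, 1.657]
force: [0.0, -0.6, 2.0]
width: 55.0
```

```bash
python3 -c "
from h import *
ax(10)"
```

```text
s now 6.3
at [ 503.9 -165.9   93. ] mm [ 0.5  0.5 -3.7] units [ 0.013  0.013 -0.093] turn [-0.013  0.003  0.003] F [ 0.   -0.56  2.01] w 55.0 t 10.1667
```

Emit:
apply_moves(commands=[[[0,0,-0.03,0,0,0],[0,0,0,0,0,0]]])

```text
clock: 10.33
eef_pos: [505.4, -165.7, 93.0]
tool_rot: [-1.57, -0.0, 1.657]
force: [-2.4, -1.6, 2.2]
width: 55.2
```

Emit:
apply_moves(commands=[[[0,0,-0.03,0,0,0],[0,0,0,0,0,0]]])

```text
clock: 10.5
eef_pos: [506.6, -165.6, 93.1]
tool_rot: [-1.57, -0.0, 1.657]
force: [-1.1, -0.1, 1.3]
width: 54.9
```

Emit:
apply_moves(commands=[[[0,0,-0.03,0,0,0],[0,0,0,0,0,0]]])

```text
clock: 10.67
eef_pos: [507.7, -165.5, 93.1]
tool_rot: [-1.57, -0.0, 1.657]
force: [-1.4, -0.2, 1.8]
width: 54.9
```

Emit:
apply_moves(commands=[[[0,0,-0.03,0,0,0],[0,0,0,0,0,0]]])

```text
clock: 10.83
eef_pos: [508.9, -165.5, 93.1]
tool_rot: [-1.569, -0.0, 1.656]
force: [-0.9, -0.6, 1.5]
width: 55.1
```

Emit:
apply_moves(commands=[[[0,0,-0.03,0,0,0],[0,0,0,0,0,0]]])

```text
clock: 11.0
eef_pos: [510.4, -165.3, 93.1]
tool_rot: [-1.57, -0.0, 1.657]
force: [-0.8, -1.0, 1.0]
width: 55.0
```

Emit:
apply_moves(commands=[[[0,0,-0.03,0,0,0],[0,0,0,0,0,0]]])

```text
clock: 11.17
eef_pos: [511.5, -165.2, 93.1]
tool_rot: [-1.569, -0.0, 1.657]
force: [-2.8, -0.2, 0.8]
width: 54.6
```

Emit:
apply_moves(commands=[[[0,0,-0.02,0,0,0],[0,0,0,0,0,0]]])

```text
clock: 11.33
eef_pos: [511.5, -165.2, 93.0]
tool_rot: [-1.567, -0.0, 1.657]
force: [-3.1, -1.3, 2.5]
width: 55.4
```

Emit:
apply_moves(commands=[[[0,0,-0.02,0,0,0],[0,0,0,0,0,0]]])

```text
clock: 11.5
eef_pos: [511.4, -165.2, 93.0]
tool_rot: [-1.566, -0.001, 1.657]
force: [-1.2, -0.3, 1.8]
width: 55.0
```

Contact with the brake at x≈511.5, so about 1.5–2 mm more is needed. I'm increasing the push gradually.

Emit:
apply_moves(commands=[[[0,0,-0.04,0,0,0],[0,0,-0.04,0,0,0]]])

```text
clock: 11.67
eef_pos: [511.6, -165.1, 92.6]
tool_rot: [-1.56, -0.002, 1.656]
force: [-6.1, -1.7, 3.6]
width: 55.1
```

Emit:
apply_moves(commands=[[[0,0,-0.05,-0.05,0,0],[0,0,-0.05,0,0,0]]])

```text
clock: 11.83
eef_pos: [511.7, -165.1, 92.1]
tool_rot: [-1.557, -0.003, 1.655]
force: [-7.3, -1.9, 5.2]
width: 55.1
```

Emit:
apply_moves(commands=[[[0,-0.03,-0.06,-0.2,0,0],[0,-0.02,-0.06,-0.15,0,0]]])

```text
clock: 12.0
eef_pos: [512.6, -164.8, 92.6]
tool_rot: [-1.579, -0.004, 1.655]
force: [-5.7, -1.9, -2.8]
width: 55.1
```

```bash
python3 -c "
from h import *
ax(15)"
```

```text
s now 15.1
at [ 512.6 -164.8   92.6] mm [0.2 0.1 0.1] units [0.005 0.001 0.003] turn [ 0.096 -0.01   0.044] F [-5.67 -1.91 -2.83] w 55.1 t 12.0
```

Emit:
apply_moves(commands=[[[0,0,-0.06,0,0,0],[0,0,-0.06,0,0,0]]])

```text
clock: 12.17
eef_pos: [512.4, -164.8, 91.7]
tool_rot: [-1.57, -0.005, 1.654]
force: [-6.0, -1.0, 5.4]
width: 55.0
```

Emit:
apply_moves(commands=[[[0,0,-0.07,0,0,0]]])

```text
clock: 12.25
eef_pos: [512.3, -164.8, 91.3]
tool_rot: [-1.564, -0.006, 1.654]
force: [-7.9, -0.4, 6.4]
width: 55.2
```

```bash
python3 - <<'E'
from h import *
ax(16)
snap('scene','s4')
s=cv2.imread('pics/s4.png'); i=s[165:215,345:425]
cv2.imwrite('pics/s4z.png',cv2.convertScaleAbs(cv2.resize(i,None,fx=9,fy=9,interpolation=cv2.INTER_CUBIC),alpha=1.6))
E
```

```text
s now 14.8
at [ 512.3 -164.8   91.3] mm [ 0.2 -1.2 -1.2] units [ 0.004 -0.031 -0.03 ] turn [-0.073 -0.026  0.07 ] F [-7.91 -0.4   6.4 ] w 55.2 t 12.25
```

View pics/s4z.png

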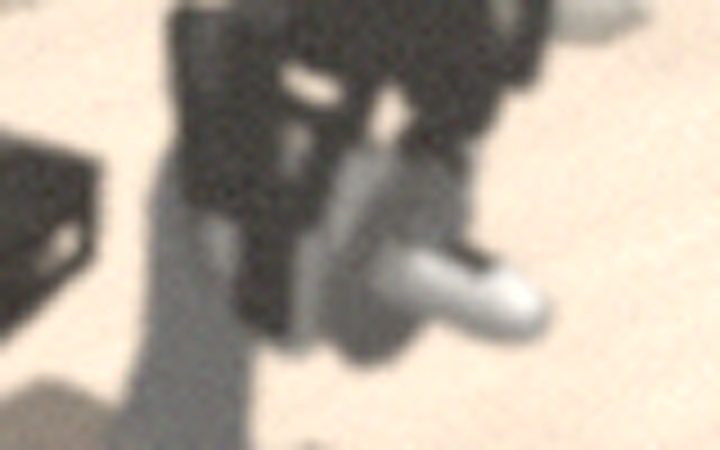

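The view shows the reel on the rod against the small reel; the keeper state isn't discernible here. I'll push further, compensating the sag and tilt.

Emit:
apply_moves(commands=[[[0,-0.06,-0.07,-0.15,0,0.05],[0,-0.03,-0.07,-0.1,0,0]]])

```text
clock: 12.47
eef_pos: [512.4, -164.8, 92.9]
tool_rot: [-1.575, -0.003, 1.654]
force: [-5.1, -1.1, -1.6]
width: 54.7
```

Emit:
apply_moves(commands=[[[0,-0.02,-0.08,-0.1,0,0],[0,-0.02,-0.08,-0.1,0,0]]])

```text
clock: 12.63
eef_pos: [512.6, -164.7, 92.7]
tool_rot: [-1.58, -0.005, 1.653]
force: [-7.2, -1.2, 2.6]
width: 55.0
```

Emit:
apply_moves(commands=[[[0,-0.03,-0.11,-0.05,0,0],[0,-0.03,-0.11,-0.05,0,0]]])

```text
clock: 12.8
eef_pos: [512.5, -164.6, 92.8]
tool_rot: [-1.572, -0.008, 1.652]
force: [-9.3, -2.0, 1.3]
width: 55.1
```

Emit:
apply_moves(commands=[[[0,-0.04,-0.12,-0.05,0,0],[0,-0.04,-0.12,-0.05,0,0]]])

```text
clock: 12.97
eef_pos: [512.4, -164.4, 93.2]
tool_rot: [-1.561, -0.011, 1.65]
force: [-9.5, -1.8, -2.2]
width: 54.8
```

Emit:
apply_moves(commands=[[[0,-0.02,-0.14,-0.2,-0.1,0.1],[0,-0.02,-0.14,-0.15,-0.05,0.05]]])

```text
clock: 13.13
eef_pos: [513.4, -164.8, 92.4]
tool_rot: [-1.572, -0.0, 1.661]
force: [-13.0, -2.0, 7.5]
width: 54.6
```

```bash
python3 -c "
from h import *
ax(16)"
```

```text
s now 15.9
at [ 513.4 -164.8   92.4] mm [ 0.2 -0.1 -0.1] units [ 0.006 -0.004 -0.002] turn [0.013 0.052 0.   ] F [-13.01  -1.99   7.47] w 54.6 t 13.1333
```

```bash
python3 - <<'E'
from h import *
snap('wrist','w5'); 
print(proj('w5',[497.5,-166,112]))
i=cv2.imread('pics/w5.png')[150:290,240:410]
cv2.imwrite('pics/w5z.png',cv2.convertScaleAbs(cv2.resize(i,None,fx=4.2,fy=4.2,interpolation=cv2.INTER_CUBIC),alpha=1.4))
ax(16)
E
```

```text
[324.65207682 250.65222176]
s now 15.9
at [ 513.4 -164.7   92.4] mm [ 0.2 -0.1 -0.1] units [ 0.005 -0.003 -0.002] turn [ 0.015  0.053 -0.001] F [-11.49  -2.9    4.64] w 55.3 t 13.1833
```

View pics/w5z.png

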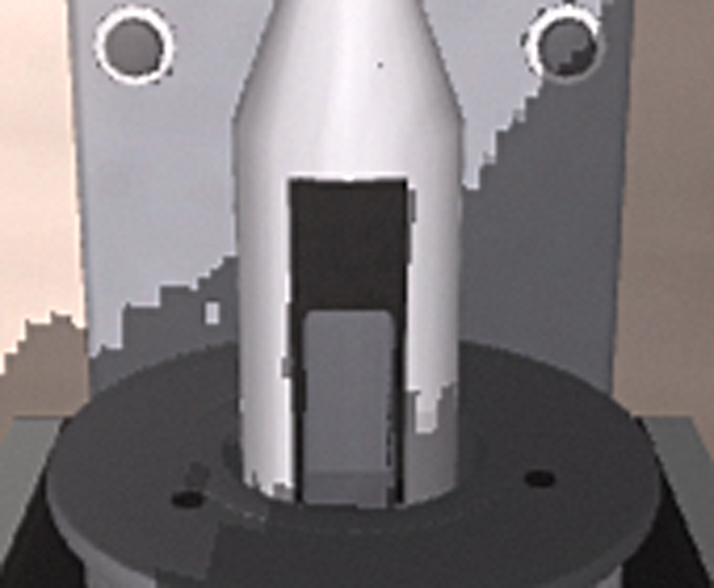

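```bash
python3 - <<'E'
from h import *
P=lambda y,z:onplane('w5',240+352/4.2-.4,150+y/4.2-.4,z)
for z in(115,120,122): print(z,'slot',(P(180,z)@A).round(1),'ramp start',(P(310,z)@A).round(1),'ramp knee',(P(470,z)@A).round(1),'reel face',(P(505,z)@A).round(1))
print('taper end',(onplane('w5',240+350/4.2-.4,150+115/4.2-.4,112)@A).round(1),'tcp',readout.read_state()['eef_pos']@A)
E
```

```text
115 slot 456.8 ramp start 468.9 ramp knee 484.6 reel face 488.2
120 slot 455.3 ramp start 466.9 ramp knee 482.0 reel face 485.4
122 slot 454.7 ramp start 466.1 ramp knee 480.9 reel face 484.3
taper end 451.8 tcp 497.4909698912939
```

The keeper (zoom 303–390, 310–505) ends level with the rod at the reel's face, so it is still pressed down. A little more push is needed.

Emit:
apply_moves(commands=[[[0,-0.05,-0.14,-0.05,0,0],[0,-0.05,-0.15,-0.1,0,0]]])

```text
clock: 13.35
eef_pos: [513.1, -164.5, 93.0]
tool_rot: [-1.562, -0.003, 1.658]
force: [-10.6, -3.3, -7.1]
width: 54.5
```

Emit:
apply_moves(commands=[[[0,-0.04,-0.16,-0.15,0,0],[0,-0.04,-0.16,-0.15,0,0]]])

```text
clock: 13.52
eef_pos: [513.4, -164.3, 92.4]
tool_rot: [-1.564, -0.007, 1.656]
force: [-12.4, -2.0, 2.6]
width: 55.3
```

```bash
python3 -c "
from h import *
ax(16)"
```

```text
s now 15.9
at [ 513.4 -164.3   92.4] mm [-0.2 -0.1 -0.1] units [-0.005 -0.002 -0.003] turn [-0.082 -0.008  0.084] F [-12.4   -2.     2.59] w 55.3 t 13.5167
```

```bash
cat >> h.py <<'E'
def kp(f):
    """wrist picture: grey levels down the keeper's column, and beside it on the reel face"""
    snap('wrist',f); g=cv2.imread(f'pics/{f}.png',0); print('keeper',g[250:290:3,320:327].mean(1).round(),'side',g[250:290:3,300:307].mean(1).round())
E
python3 - <<'E'
from h import *
g=cv2.imread('pics/w5.png',0); print(g[250:290:3,320:327].mean(1).round())
kp('w6'); ax(16)
E
```

```text
[75. 74. 75. 74. 67. 64. 62. 33. 38. 38. 37. 37. 37. 37.]
keeper [80. 81. 81. 81. 82. 62. 67. 65. 31. 38. 37. 37. 37. 37.] side [134. 134. 133. 133. 133. 115.  47.  47.  51.  37.  37.  37.  37.  37.]
s now 15.9
at [ 513.4 -164.3   92.4] mm [-0.2 -0.1 -0.1] units [-0.005 -0.002 -0.003] turn [-0.081 -0.01   0.086] F [-10.83  -2.88  -0.09] w 54.9 t 13.5667
```

Emit:
apply_moves(commands=[[[0,-0.03,-0.19,-0.15,0,0.08],[0,-0.03,-0.19,-0.15,0,0.05]]])

```text
clock: 13.73
eef_pos: [513.8, -164.1, 91.5]
tool_rot: [-1.562, -0.0, 1.652]
force: [-14.9, -2.1, 5.3]
width: 54.9
```

```bash
python3 - <<'E'
from h import *
kp('w7'); ax(16)
E
```

```text
keeper [81. 81. 82. 82. 84. 63. 67. 64. 45. 41. 38. 37. 37. 38.] side [143. 142. 142. 141. 140. 143.  62.  47.  40.  40.  38.  38.  38.  37.]
s now 16.4
at [ 513.8 -164.1   91.4] mm [-0.4 -1.1  0.4] units [-0.01  -0.028  0.01 ] turn [-0.106 -0.046  0.004] F [-15.29  -2.11   4.33] w 55.2 t 13.7833
```

Emit:
apply_moves(commands=[[[0,-0.07,-0.19,-0.15,-0.06,0],[0,-0.05,-0.2,-0.15,-0.04,0]]])

```text
clock: 13.95
eef_pos: [513.8, -164.1, 91.5]
tool_rot: [-1.558, -0.005, 1.658]
force: [-13.5, -2.4, 0.0]
width: 55.0
```

```bash
python3 - <<'E'
from h import *
kp('w8'); ax(16)
E
```

```text
keeper [81. 81. 81. 81. 84. 67. 66. 64. 47. 38. 38. 37. 37. 37.] side [139. 138. 138. 137. 137. 139.  62.  47.  51.  46.  45.  46.  38.  38.]
s now 16.4
at [ 513.9 -164.1   91.6] mm [-0.3 -0.9  0.4] units [-0.008 -0.023  0.01 ] turn [-0.154  0.018  0.054] F [-13.89  -2.52  -0.33] w 54.6 t 14.0
```

```bash
python3 - <<'E'
from h import *
perp=np.array([-A[1],A[0],0]); lat=perp@N
for seat in(482.3,484,486):
    c=A*seat+perp*lat
    for z in(112,120,122,124,129): print(seat,z,proj('w8',c+[0,0,z]).round(1),end=' ')
    print('start26',[proj('w8',c-A*26+[0,0,z]).round(1).tolist() for z in(116,122)], 'nose',proj('w8',c-A*42.5+[0,0,112]).round(1),'taper',proj('w8',c-A*30.5+[0,0,122]).round(1))
g=cv2.imread('pics/w8.png',0)
print(g[150:290:2,318:328].mean(1).round())
# width of keeper by row
for v in(225,235,245,255,262,268,272): print(v,g[v,295:352:1])
E
```

```text
482.3 112 [323.6 251.6] 482.3 120 [323.6 261. ] 482.3 122 [323.6 263.6] 482.3 124 [323.7 266.2] 482.3 129 [323.7 273.2] start26 [[323.8, 190.0], [323.8, 194.7]] nose [323.9 142.1] taper [323.9 181.9]
484 112 [323.6 255.5] 484 120 [323.6 265.2] 484 122 [323.6 267.8] 484 124 [323.7 270.5] 484 129 [323.7 277.6] start26 [[323.8, 194.5], [323.8, 199.4]] nose [323.8 146.9] taper [323.9 186.7]
486 112 [323.5 260.2] 486 120 [323.6 270.1] 486 122 [323.6 272.8] 486 124 [323.6 275.5] 486 129 [323.7 282.8] start26 [[323.7, 199.9], [323.8, 205.0]] nose [323.8 152.5] taper [323.8 192.4]
[170. 170. 170. 171. 171. 171. 171. 171. 170. 170. 171. 170. 169. 170.
 169. 169. 168. 169. 169. 170. 127.  30.  36.  35.  36.  35.  34.  33.
  35.  32.  78.  80.  79.  80.  79.  80.  79.  79.  80.  80.  80.  80.
  80.  80.  80.  80.  80.  80.  80.  80.  80.  81.  81.  81.  81.  81.
  84.  60.  67.  66.  65.  64.  47.  48.  37.  38.  37.  37.  37.  37.]
225 [ 83 103 106 111 117 122 130 134 143 149 160 112  56  30  27  55  75  79
  81  79  80  80  79  81  79  80  80  81  81  79  77  79  79  78  78  81
  69  55  23  
[... 736 characters left out ...]
8 136  80  67  67  66  65  50  40
  40  41  39]
262 [ 34  85 106 105 112 117 123 131 135 144 151 156 170  61  12  54  75  82
  84  82  84  84  84  83  84  84  85  85  84  85  83  83  83  82  81  84
  75  59  28  21  77  82  78  77  77  74  74  72  70  67  65  64  48  42
  41  40  39]
268 [ 48  48  47  47  46  44  42  40  53  51  76 128 172 137  64  52  62  65
  65  66  66  67  66  66  68  69  68  65  67  66  63  65  62  62  64  64
  62  54  42  49  79  82  80  79  81  79  69  60  44  37  38  35  36  37
  38  37  37]
272 [46 48 48 46 52 63 56 49 49 48 47 48 48 47 41 59 63 65 66 65 66 66 68 68
 66 65 65 65 62 64 62 64 63 63 64 66 61 66 39 36 36 38 38 38 38 36 36 37
 38 36 38 38 38 45 39 39 38]
```

```bash
python3 - <<'E'
from h import *
for f in('w2','w5','w6','w7','w8'):
    g=cv2.imread(f'pics/{f}.png',0); print(f,g[180:284:2,319:327].mean(1).round().astype(int).tolist())
def c(f): return cv2.resize(cv2.imread(f'pics/{f}.png')[180:290,275:375],None,fx=4,fy=4,interpolation=cv2.INTER_CUBIC)
cv2.imwrite('pics/cmp.png',cv2.convertScaleAbs(np.hstack([c('w5'),c('w8')]),alpha=1.7))
E
```

```text
w2 [122, 117, 101, 103, 124, 124, 126, 125, 128, 133, 136, 138, 87, 54, 56, 55, 57, 59, 58, 58, 58, 58, 58, 60, 60, 45, 46, 47, 38, 43, 36, 48, 93, 90, 90, 90, 92, 53, 47, 47, 47, 48, 47, 47, 47, 47, 41, 44, 54, 45, 36, 35]
w5 [171, 170, 170, 169, 170, 171, 158, 26, 35, 35, 34, 34, 34, 34, 33, 34, 33, 32, 33, 32, 32, 29, 79, 79, 79, 78, 78, 77, 77, 78, 76, 77, 76, 76, 75, 75, 75, 74, 75, 74, 74, 67, 64, 63, 62, 43, 36, 38, 41, 37, 37, 37]
w6 [170, 170, 169, 169, 168, 173, 65, 34, 35, 35, 34, 34, 33, 34, 33, 27, 82, 80, 79, 80, 80, 80, 80, 80, 80, 80, 80, 80, 80, 81, 80, 80, 80, 80, 81, 80, 81, 80, 80, 81, 81, 82, 61, 67, 67, 66, 68, 31, 41, 37, 36, 38]
w7 [169, 168, 168, 169, 168, 185, 27, 35, 35, 35, 36, 34, 34, 34, 34, 64, 80, 79, 80, 80, 80, 80, 80, 80, 80, 81, 80, 80, 80, 80, 81, 80, 80, 81, 81, 81, 81, 81, 82, 81, 81, 84, 61, 67, 67, 65, 64, 46, 53, 37, 38, 38]
w8 [170, 169, 169, 169, 171, 127, 30, 36, 36, 35, 35, 34, 33, 35, 32, 79, 80, 79, 80, 79, 80, 80, 79, 80, 80, 80, 80, 80, 80, 80, 80, 80, 80, 81, 80, 81, 81, 81, 81, 81, 81, 84, 60, 68, 66, 65, 64, 47, 47, 37, 38, 37]
```

View pics/cmp.png

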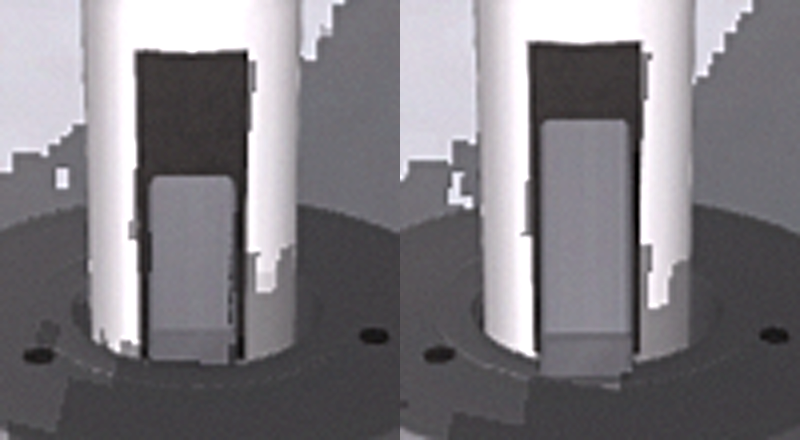

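In the left crop (earlier picture) the keeper ends flush with the rod at the bore edge. In the right crop (latest) it is longer and its head overlaps the reel face at about (585,375), which matches the projected head of a raised keeper. So it has sprung up. Relaxing and letting go.

Emit:
apply_moves(commands=[[[0,0,0,0,0,0],[0,0,0,0,0,0],[0,0,0,0,0,0]]])

```text
clock: 14.25
eef_pos: [512.3, -164.2, 90.5]
tool_rot: [-1.555, -0.006, 1.657]
force: [-4.0, -1.2, 3.4]
width: 54.6
```

```bash
python3 - <<'E'
from h import *
ax(15)
snap('wrist','w9'); g=cv2.imread('pics/w9.png',0); print(g[180:284:2,319:327].mean(1).round().astype(int).tolist())
E
```

```text
s now 14.8
at [ 512.3 -164.2   90.5] mm [-0.4 -2.  -0.1] units [-0.01  -0.049 -0.004] turn [-0.186  0.01   0.064] F [-3.97 -1.2   3.39] w 54.6 t 14.25
[169, 169, 169, 168, 169, 169, 169, 181, 38, 35, 35, 35, 35, 35, 34, 34, 34, 50, 80, 80, 79, 79, 80, 79, 80, 79, 80, 80, 80, 80, 80, 80, 80, 80, 80, 80, 81, 80, 80, 81, 81, 81, 81, 81, 70, 64, 67, 65, 65, 38, 36, 37]
```

Keeper still up (visible length unchanged), and the reel now rests against the shoulder. Opening.

Emit:
apply_moves(commands=[[[0,0,0,0,0,0],[0,0,0,0,0,0],[0,0,0,0,0,0],[0,0,0,0,0,0],[0,0,0,0,0,0],[0,0,0,0,0,0]]], claw=85)

```text
clock: 14.8
eef_pos: [519.5, -162.7, 91.7]
tool_rot: [-1.568, -0.005, 1.659]
force: [0.9, 1.0, -0.1]
width: 84.4
```

Emit:
apply_moves(commands=[[[0,-0.2,0,-0.1,0,0.05],[0,-0.3,0,0,0,0],[0,-0.4,0,0,0,0]]])

```text
clock: 15.05
eef_pos: [517.6, -161.9, 126.7]
tool_rot: [-1.572, -0.002, 1.66]
force: [-0.4, 0.8, 0.7]
width: 84.8
```

```bash
python3 -c "
from h import *
ax(15)"
```

```text
s now 20.4
at [ 517.6 -161.9  126.7] mm [-2.3 34.2  5.4] units [-0.057  0.856  0.136] turn [0.018 0.039 0.021] F [-0.4   0.83  0.68] w 84.8 t 15.05
```

Emit:
apply_moves(commands=[[[-0.05,-0.6,0,0,0,0],[0,-0.9,0.1,0,0,0],[0,-0.9,0.2,0,0,0],[0,-0.6,0.5,0,0,0],[0,0,0.6,0,0,0],[0,0,0,0,0,0],[0,0,0,0,0,0]]])

```text
clock: 15.63
eef_pos: [461.9, -169.1, 259.3]
tool_rot: [-1.585, 0.003, 1.661]
force: [1.4, 0.4, -0.5]
width: 84.9
```

```bash
python3 - <<'E'
from h import *
go([455,-170,260],4.9)
snap('wrist','w10');snap('scene','s10');snap('top','t10')
w=cv2.imread('pics/w10.png');s=cv2.imread('pics/s10.png')
c=lambda i,x,y,w,h,k: cv2.resize(i[y:y+h,x:x+w],None,fx=k,fy=k,interpolation=cv2.INTER_CUBIC)
cv2.imwrite('pics/fin.png',cv2.convertScaleAbs(np.hstack([c(w,250,150,133,150,3),c(s,340,160,80,90,5)]),alpha=1.4))
# bystander check: top picture difference, where not arm
a=cv2.imread('pics/top0.png',0);b=cv2.imread('pics/t10.png',0)
d=cv2.absdiff(cv2.GaussianBlur(a,(5,5),0),cv2.GaussianBlur(b,(5,5),0))
for n,(u,v) in dict(tin=(313,253),tweez=(293,166),spool=(331,159),purple=(297,199),red=(209,203),cradle=(252,197)).items(): print(n,d[v-8:v+9,u-8:u+9].mean().round(1),d[v-8:v+9,u-8:u+9].max())
E
```

```text
at [ 461.9 -169.1  259.3] mm [-0.2 -0.7  7. ] units [-0.006 -0.019  0.174] turn [ 0.162  0.053 -0.038] F [ 1.37  0.4  -0.48] w 84.9 t 15.6333
tin 7.5 41
tweez 5.3 6
spool 5.9 7
purple 3.2 6
red 4.0 6
cradle 17.2 44
```

```bash
python3 - <<'E'
from h import *
def cen(f,u,v):
    h=cv2.cvtColor(cv2.imread(f'pics/{f}.png'),cv2.COLOR_BGR2HSV)[v-20:v+20,u-20:u+20]; m=(h[...,1]>120)&(h[...,0]>8)&(h[...,0]<30); y,x=np.nonzero(m); return x.mean().round(2),y.mean().round(2),m.sum()
print('tin',cen('top0',313,253),cen('t10',313,253))
perp=np.array([-A[1],A[0],0]); lat=perp@N
seat=482.5
P=lambda s_,z,l=0:proj('w10',A*(seat+s_)+perp*(lat+l)+[0,0,z]).round(1)
print('nose',P(-42.5,112),'slot',P(-27,122),'shoulder root',P(0,122),'head',P(0,129),'large top front',P(0,138),'large top back',P(24,138),'small top',P(25,132.5),P(50,132.5),'plate top',P(58.5,135))
g=cv2.imread('pics/w10.png',0);u=int(P(0,122)[0]);print(u)
for du in(0,-9,-22,22): print(du,[(150+3*i,int(x)) for i,x in enumerate(g[150:380:3,u-3+du:u+4+du].mean(1))])
E
```

```text
tin (np.float64(19.77), np.float64(16.65), np.int64(26)) (np.float64(18.89), np.float64(17.98), np.int64(61))
nose [325.  172.1] slot [324.9 192.9] shoulder root [324.7 222.7] head [324.7 225.8] large top front [324.6 230.1] large top back [324.5 256.3] small top [324.5 254.3] [324.3 279.8] plate top [324.2 289.8]
324
0 [(150, 148), (153, 150), (156, 148), (159, 149), (162, 160), (165, 103), (168, 115), (171, 71), (174, 146), (177, 150), (180, 150), (183, 150), (186, 149), (189, 148), (192, 59), (195, 29), (198, 27), (201, 73), (204, 71), (207, 42), (210, 37), (213, 37), (216, 37), (219, 37), (222, 33), (225, 32), (228, 36), (231, 46), (234, 67), (237, 80), (240, 75), (243, 70), (246, 84), (249, 77), (252, 53), (255, 45), (258, 77), (261, 71), (264, 76), (267, 79), (270, 73), (273, 75), (276, 36), (279, 46), (282, 32), (285, 42), (288, 44), (291, 57), (294, 46), (297, 156), (300, 15), (303, 19), (306, 20), (309, 20), (312, 20), (315, 25), (318, 24), (321, 22), (324, 24), (327, 24), (330, 25), (333, 22), (336, 22), (339, 24), (342, 24), (345, 23), (348, 23), (351, 20), (354, 18), (357
[... 2025 characters left out ...]
), (198, 57), (201, 56), (204, 56), (207, 58), (210, 48), (213, 35), (216, 35), (219, 36), (222, 35), (225, 35), (228, 38), (231, 65), (234, 68), (237, 68), (240, 68), (243, 68), (246, 62), (249, 39), (252, 50), (255, 65), (258, 63), (261, 61), (264, 54), (267, 52), (270, 50), (273, 52), (276, 52), (279, 52), (282, 53), (285, 58), (288, 67), (291, 101), (294, 148), (297, 146), (300, 145), (303, 147), (306, 148), (309, 146), (312, 148), (315, 145), (318, 143), (321, 145), (324, 147), (327, 149), (330, 149), (333, 146), (336, 147), (339, 145), (342, 145), (345, 143), (348, 146), (351, 147), (354, 145), (357, 144), (360, 147), (363, 148), (366, 146), (369, 139), (372, 17), (375, 19), (378, 18)]
```

```bash
python3 -c "
from h import *
s=readout.read_state();print(s['force'],s['clock']);print(finish_job())"
```

```text
[ 0.45172316 -0.05305147 -0.2208857 ] 15.7833
the job is handed in; nothing more can be done
None
```

The large reel now hangs on the hook in front of the small reel, with the keeper sprung up in front of it. The gripper is open and clear. I handed the job in at 15.8 s of the 72 s allowed.

**How it went:** I gripped the reel on its side flats from above, carried it to the hook and pushed it on in small steps. The highest push I read was about 15 N, between steps, against the 20 N limit. A few of those pushes came after the keeper had already sprung up, because I only saw that afterwards. I then relaxed the push and opened the fingers.

**Last checks:**
- **Keeper:** wrist pictures taken before release show its head raised and overlapping the reel's front face. It stayed up when I relaxed the push.
- **Reels:** after release, the wrist picture's pixel profile shows both reels on the rod. The large reel's front flange is within about 1 mm of the shoulder.
- **Other things on the bench:** in the top view the tweezers, spool and the red and purple reels show no change.

**Not settled:**
- **Final view:** I could not view the last picture because I had used all 12, so the checks after release are numeric only.
- **Flux tin:** its colour centroid differed by about 1.6 pixels. I think this is changed lighting from the arm's shadow, as the arm only passed well above it, but I could not confirm that by eye.
- **Brake contact:** the reel met the brake disc about 3 to 5 mm further along the rod than I had estimated from the pictures.

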